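# Reassemble the washed citrus juicer for limes

### The arm

A 6-joint arm with a two-finger parallel gripper is mounted at the origin on the work surface. World frame = base frame: x ahead of the robot, y to its left, z up, the work surface at z = 0. Lengths are in mm, angles in degrees, forces in N, time in s.
With the tool pointing down it reaches from about 350 to 850 mm from the base axis. Payload 8.1 kg.
Tool frame: the origin (TCP) lies between the finger pads; the fingertips stand 22 mm ahead of it and the grasp point (between the pads) lies 3 mm ahead of it; z points along the fingers, y is the line along which they close (so a half turn about z gives the same grasp; the last joint's range is limited). The gripper opens to 85 mm and grips with 20 to 120 N. Pads are 22 mm wide; open, the fingers measure 114 mm over their backs; the gripper's body (76 mm by 85 mm) begins 54 mm behind the grasp point. The pads swing forward as they close: fully open they stand 13 mm farther back than shut.
Start: joints at [67.185, 7.471, 85.268, -0, 87.261, -4.893], TCP at [184.613, 570.897, 253.292] pointing down, gripper open.
Joint ranges: [-169.43, 169.43], [-51.17, 129.36], [1.28, 143.12], [-76.62, 256.62], [0, 156.53], [-152.29, 152.29]. Speed limits (degrees/s): [136.94, 136.94, 159.86, 180, 180, 180].

### API

Orientations are given as [roll, pitch, yaw] about the fixed x, y, z axes, in that order (R = Rz(yaw) Ry(pitch) Rx(roll)).
In Python, from bench import r, vision gives the robot as it stands.
- The arm moves only by the tool step_arm, never from a script. Its argument "targets" is a list that holds one entry, the list of rows, each a list of 6 numbers: the shift along the world's x, y, z in mm, then the turn, a rotation vector about the world's x, y, z in rad. In form: [[[x, y, z, rx, ry, rz], ...]]. A call has 1 to 12 rows; each row is the pose to reach, as a shift and turn from the pose commanded when the call began; what a row does not reach only later rows make up. A row lasts 1/12 s, in which the tool goes at most 41.7 mm and 7.16 degrees, less where a joint would pass 70% of its speed; a pose out of reach is approached as far as the arm can. A call with a gripper value outside its range is refused whole. "fingers" is the gripper's target within -1 to 1 (shut at 1, half-way at 0, fully open at -1), set as the call begins (left out, the last holds). The fingers move at their own pace and stop on an object; "newtons" is the grip in N (left out, the last holds). Time passes only in rows, so rows that repeat a pose let the fingers close. It gives the time, the measured TCP pose, the force, the opening and the grip force at its end, in the units of the state.
- r.sense(): the state, without advancing time (a new reading comes with each control period).
- vision.snapshot(name): name is "scene" or "top" or "wrist"; returns a dict with "img" (384x512x3 uint8, blue, green, red), "mtx" (3x3 intrinsics, pixels), "D" ([k1, k2, p1, p2, k3] as OpenCV has them; the pictures are not rectified), "eye" and "attitude" of the camera in the world. Camera axes: x right, y up, looking along -z (the intrinsics and any distortion apply to the point x, -y, -z); pixel columns grow to the right and rows downward; lengths in mm; the calibration is good to about 2 mm. A picture is of the moment at which its call begins. There is no depth.
- r.hand_in(): hands the job in; it is judged then, once.
The state is a dict: "time": time; "joint_pos": joint angles; "qd": joint speeds; "joint_efforts": joint torques, N m; "tool_pos": TCP position; "tcp_rot": TCP orientation; "ft_force": force on the tool from outside, world axes, zero at the start; "wrist_torque": the same for the moment, N m; "finger_gap": finger opening in mm; "grip_force": force on a finger pad.
Only numpy, scipy, OpenCV 4.12 (cv2) and the standard library are available. Lean on these libraries where they do the work, as an engineer would, in place of code of your own. Each camera call takes 0.05 s, during which the arm holds its last target. There are 200 camera calls.

### The job

Put the washed citrus juicer back together on its motor base, one part at a time in this order: the collecting bowl with its spout down between the two lugs at the front of the base, then the strainer inside the bowl, then the smaller of the two squeezing cones (the lime cone), turned so that its D-bore drops fully home on the drive shaft, and last the domed cover on the bowl's rim. Every part must sit level and fully home; leave the large cone, the jar and the pan of limes where they are.

Things in the scene. Friction and masses are not known exactly. Their poses are not given: they have to be found in the camera images.
- juicer: White motor base, fixed. Waisted, 156 mm foot, round black deck (148 mm) 80 mm up. Origin: underside centre. Front = its -x: two lugs, 44 mm between them, 76-94 mm out from the axis, rising 14 mm above the deck, cradle the spout. A vertical shaft stands on its axis. Seated parts have their origin on this axis, above the base's origin by: bowl 80, strainer 92, small cone 126, cover 122 mm.
- shaft_tip (a point): Top centre of the steel drive shaft, on the base's axis, 146 mm up. Below it is a round black sleeve, 26 mm, whose end 126 mm up is where the cone's foot rests; the bare top 20 mm is a D, 18 mm diameter, one flat 3 mm off the axis facing this point's +x, tip bevelled over 4 mm. The flat stands at any angle to the base's front. The shaft is stiff (0.5 N m to turn) and stays as it is.
- bowl: Metal bowl, 140 mm across, 50 high, wall 4, floor 3 mm. Origin: underside centre. Chimney in the middle, open bore 31 mm, 39 mm outside, top 40 mm up and bevelled: grasp it from above, 30 mm up; it goes over the shaft. Its foot, 56 mm diameter, 12 mm high, carries the strainer. The spout (24 mm wide, 4-20 mm up) points along its -x; seated, its axes are parallel to the base's.
- spout_end (a point): Middle of the end of the bowl's spout: 100 mm from the bowl's axis along the bowl's -x, 10 mm above its underside.
- strainer: Grey round dish, 120 mm across, slotted floor 4 mm thick, rim 14 mm high. Origin: underside centre. Hub ring in the middle, 52 mm outside, 45 mm inside, top 32 mm up: grasp it from above, 25 mm up. Any yaw will do. The hub goes over the bowl's chimney (3 mm clearance all round); the underside rests on the chimney's foot.
- small_cone: Lime cone, white, ribbed, 48 mm diameter, 58 high; straight skirt to 28 mm up. Origin: underside centre. A wing (7 mm wide, 1-10 mm up) sticks out to 42 mm from the axis along its +x. D-bore below: 21 mm diameter, 23 deep, flat 4.5 mm off the axis on the wing's side. It fits with +x the way the shaft's flat faces, within 10 deg. Grasp the skirt from above, 24 mm up, closing across the wing.
- large_cone: Orange cone, same shape as the lime cone but larger: white, 70 mm diameter, 80 mm high, wing to 50 mm. Origin: underside centre. Not used now: leave it standing.
- cover: Domed clear plastic cover, 154 mm across, dome 76 mm high. Origin: underside centre. On top a black round knob, 28 mm diameter, 82-102 mm up: grasp it from above, 91 mm up. Any yaw will do. Its skirt (8 mm deep, 147 mm inside) goes around the bowl's rim and an inner ledge rests on the rim. Hollow inside up to 72 mm.
- jar: White salt jar with a metal lid, 60 mm diameter, 85 mm high. Origin: underside centre. Leave it alone.
- lime_pan: Steel food pan full of limes, 186 x 198 mm at the rim, 66 mm high. Origin: underside centre. Leave it alone.
Not all that is in view belongs to the job. Leave any pink or purple look-alike of the small_cone alone.

How it is judged:
By the outcome, as a careful person would: the job done as asked, in the order asked, and still so for the second after the job is handed in, with the robot touching nothing.
It also fails if it takes over 120 s, if anything falls off the work surface, if the arm or the gripper's body presses on something with over 40 N, if the wrist force passes 120 N, or if a joint passes its speed limit or range.

## Working session

There is one attempt and no reset: what is moved stays moved. The work goes in short steps, Python scripts to look and compute and a tool call to move; the robot and the scene stay as the last step left them, time stands still between calls to the robot, and variables do not carry over. Pictures are saved under pics/ and viewed, at most 14 in all, crops included, and the job is handed in when it is done.

Besides the shell and the picture viewer there is one more tool, called after "Emit:" as a command line: name --argument value ..., lists and objects as JSON in quotes. step_arm: Moves the arm, as the interface text tells. Its arguments: {"type":"object","properties":{"targets":{"type":"array"},"fingers":{"type":"number"},"newtons":{"type":"number"}},"required":["targets"]}

```bash
ls; mkdir -p pics; cat > h.py <<'E'
import numpy as np, cv2, json
from bench import r, vision
from scipy.spatial.transform import Rotation as Ro
def snap(n,f):
    s=vision.snapshot(n); cv2.imwrite('pics/'+f+'.png',s['img'])
    np.savez('pics/'+f+'.npz',**{k:np.array(v) for k,v in s.items()}); return s
def load(f): return dict(np.load('pics/'+f+'.npz'))
def rot(s):
    a=np.array(s['attitude'],float)
    return a if a.shape==(3,3) else Ro.from_euler('xyz',a,degrees=True).as_matrix()
def ray(s,px):
    u=cv2.undistortPoints(np.array(px,float).reshape(-1,1,2),s['mtx'],s['D'])[:,0]
    d=np.c_[u[:,0],-u[:,1],-np.ones(len(u))]@rot(s).T
    return np.array(s['eye'],float),d
def at(s,px,z):
    e,d=ray(s,px); return e+d*((z-e[2])/d[:,2])[:,None]
def proj(s,P):
    c=(np.array(P,float).reshape(-1,3)-s['eye'])@rot(s); c=c*[1,-1,-1]
    return cv2.projectPoints(c,np.zeros(3),np.zeros(3),np.array(s['mtx'],float),np.array(s['D'],float))[0][:,0]
E
python3 - <<'E'
from h import *
for n in ('scene','top'):
    s=snap(n,n+'0'); print(n,s['eye'],s['attitude'],s['mtx'],s['D'])
print(r.sense())
a=np.vstack([cv2.imread('pics/scene0.png'),cv2.imread('pics/top0.png')])
E
```

```text
pics
scene [1005.41615664 -743.70719108  881.7004273 ] [45.14198429  0.57205762 33.01190849] [[350.91378036   0.         262.75839901]
 [  0.         350.91378036 187.15435121]
 [  0.           0.           1.        ]] [-0.08940913  0.          0.          0.          0.        ]
top [ 310.52068782  -91.86225902 1504.51765211] [ 10.66408316   0.66984952 -89.46062213] [[373.13914106   0.         257.61596725]
 [  0.         373.13914106 190.73987237]
 [  0.           0.           1.        ]] [-0.0217322  0.         0.         0.         0.       ]
{'time': 0.1, 'joint_pos': array([ 6.71846004e+01,  7.51215861e+00,  8.53233714e+01,  1.20603087e-03,
        8.72620594e+01, -4.89270771e+00]), 'qd': array([-0.07760205, -0.0811118 , -0.1547072 , -0.08884692,  0.02126785,
        0.04308558]), 'joint_efforts': array([ 1.42939956e-03, -5.70949030e+01, -5.01940799e+01, -5.78905815e-05,
        8.13331688e-03, -1.67788028e-05]), 'tool_pos': array([184.42823631, 570.46544078, 252.33176416]), 'tcp_rot': array([-1.79902869e+02, -9.52357404e-03,  1.62077241e+02]), 'ft_force': array([ 0.50554678, -1.5599464 ,  0.26193402]), 'wrist_torque': array([ 0.0608595 ,  0.05039076, -0.02148068]), 'grip_force': 0.0, 'finger_gap': 85.82074649539683}
```

View pics/scene0.png

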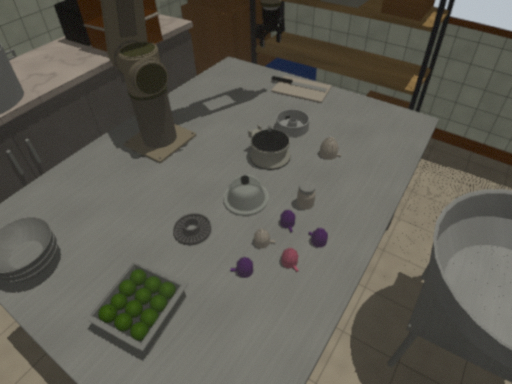

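View pics/top0.png

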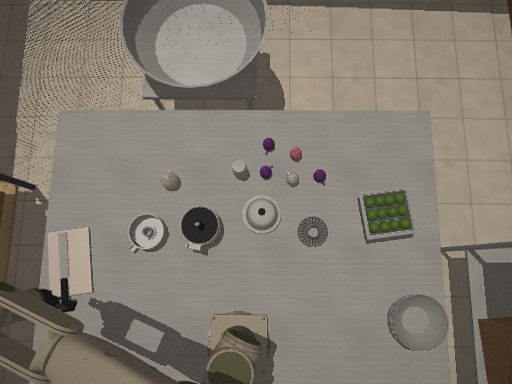

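Candidates (top picture): white small cone with wing (292,179). Look-alikes: pink (296,154), purple (269,144), (266,172) and (320,176). The large white cone is at (170,181). I choose (292,179) as the lime cone. The bowl is at (147,232), the base (200,225), the cover (262,213), the strainer (313,232), the jar (239,167) and the pan (386,215). Next, a close crop and rough positions.

```bash
python3 - <<'E'
from h import *
s=load('top0')
for n,p,z in [('bowl rim',(147.5,231),50),('bowl chim',(149,232),40),('deck',(200,225),80),('shafttip',(200,227),146),('knob',(262,211.5),102),('strainer hub',(313,232),32),('cone',(292.5,180),30),('big',(170,181),40),('jar',(239,167),85)]:
    print(n,at(s,[p],z)[0].round(1))
i=s['img']
a=cv2.resize(i[205:265,120:230],None,fx=7,fy=7,interpolation=cv2.INTER_CUBIC)
b=cv2.resize(i[135:195,250:340],None,fx=3,fy=3,interpolation=cv2.INTER_CUBIC)
c=np.zeros((600,770,3),np.uint8); c[:420]=a; c[420:600,:270]=b
b=cv2.resize(load('scene0')['img'][205:285,225:335],None,fx=2.25,fy=2.25,interpolation=cv2.INTER_CUBIC);c[420:600,280:280+b.shape[1]]=b
b=cv2.resize(i[205:250,290:335],None,fx=4,fy=4,interpolation=cv2.INTER_CUBIC);c[420:600,540:720]=b
cv2.imwrite('pics/crop1.png',c)
E
```

```text
bowl rim [421.  356.7  50. ]
bowl chim [417.9 353.6  40. ]
deck [443.6 146.7  80. ]
shafttip [430.1 135.3 146. ]
knob [494.6 -90.3 102. ]
strainer hub [ 424.2 -291.3   32. ]
cone [ 633.2 -212.5   30. ]
big [623.5 281.3  40. ]
jar [671.9   1.1  85. ]
```

View pics/crop1.png

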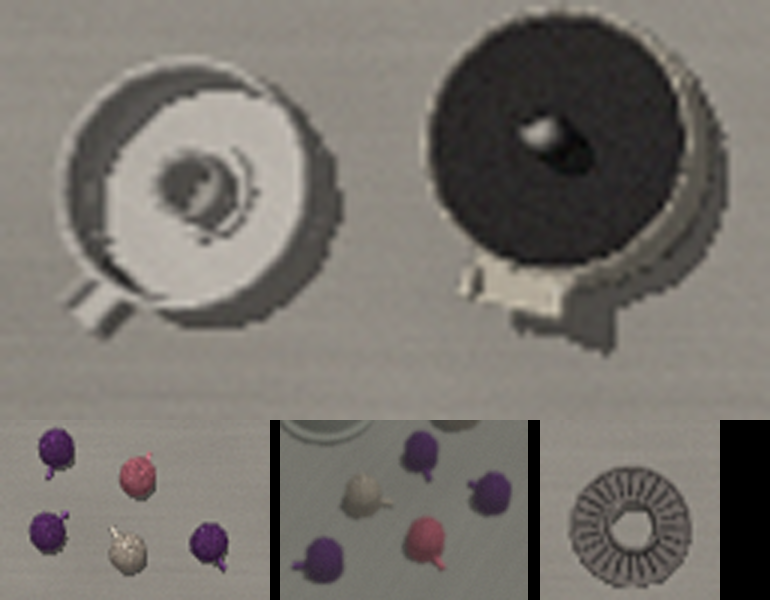

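The crop confirms it: the white winged cone at top (292,179) is the lime cone, and the others are purple or pink. The bowl's spout points down-left at (134,249), and the lugs are centred near (193,246).

```bash
python3 - <<'E'
from h import *
s=snap('wrist','w0'); t=r.sense()
R=Ro.from_euler('xyz',t['tcp_rot'],degrees=True).as_matrix()
print(s['eye'],s['attitude'],s['mtx'][0],s['D'], R.T@(np.array(s['eye'])-t['tool_pos']), (R.T@rot(s)).round(3))
s=load('top0')
b=np.array([420,355.]); e=at(s,[(134.3,249.3)],14)[0][:2]; print('spout',e,np.degrees(np.arctan2(*(b-e)[::-1])),np.linalg.norm(b-e))
l=at(s,[(193.3,246)],94)[0][:2]; d=at(s,[(199.6,225)],80)[0][:2]; print('lug',l,np.degrees(np.arctan2(*(d-l)[::-1])),np.linalg.norm(d-l))
E
```

```text
[105.8121624  595.00111799 372.92771083] [-18.36057558   0.13287398  72.09023841] [293.41314832   0.         259.66555941] [-0.06077138  0.          0.          0.          0.        ] [  82.37684217   -1.08663107 -120.45663763] [[ 0.     0.949  0.315]
 [ 1.    -0.     0.001]
 [ 0.001  0.315 -0.949]]
spout [350.65090645 416.15560923] -41.407510988344235 92.462453556444
lug [363.14793892 166.59884175] -12.896344244454298 82.47284564074553
```

Emit:
step_arm --targets '[[[195,-170,60,0,0,0],[195,-170,60,0,0,0],[195,-170,60,0,0,0],[195,-170,60,0,0,0],[195,-170,60,0,0,0],[195,-170,60,0,0,0],[195,-170,60,0,0,0],[195,-170,60,0,0,0],[195,-170,60,0,0,0]]]' --fingers -1 --newtons 60

```text
time: 0.9
tool_pos: [380.2, 400.4, 313.2]
tcp_rot: [180.0, -0.0, 161.9]
ft_force: [-0.6, -0.4, -0.2]
finger_gap: 85.6
grip_force: 0.0
```

```bash
python3 - <<'E'
from h import *
snap('wrist','w1')
E
```

```text
(no output)
```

View pics/w1.png

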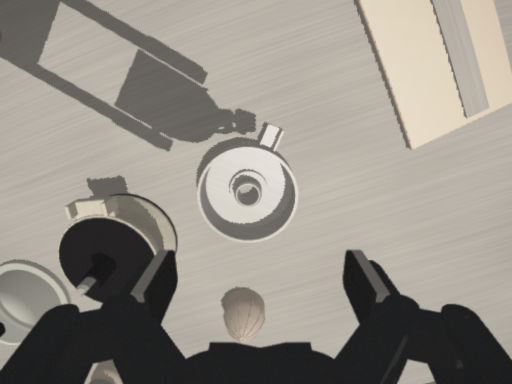

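The wrist view shows the bowl rim spanning columns 197–298 and rows 147–241. The chimney hole is near (247,192) and the spout end near (276,127).

```bash
cat >> h.py <<'E'
from scipy.optimize import least_squares
def circ(s,box,R,z,x0):
    "centre of a horizontal circle whose picture spans box=(u0,u1,v0,v1)"
    a=np.linspace(0,2*np.pi,180)
    def f(p):
        q=proj(s,np.c_[p[0]+R*np.cos(a),p[1]+R*np.sin(a),np.full(180,z)])
        return np.array([q[:,0].min(),q[:,0].max(),q[:,1].min(),q[:,1].max()])-box
    o=least_squares(f,x0); return o.x.round(1),o.fun.round(1)
E
python3 - <<'E'
from h import *
s=load('w1')
print(circ(s,(197.5,298.5,146.5,241.5),70,50,(420,355)))
print(circ(s,(229,265,172,208),19.5,40,(420,355)))
e=at(s,[(277,126)],18)[0];print(e)
for b in [(420,354)]: print(np.degrees(np.arctan2(b[1]-e[1],b[0]-e[0])),np.hypot(*(b-e[:2])))
# gray edges for chimney
g=cv2.resize(s['img'][160:225,215:285],None,fx=8,fy=8,interpolation=cv2.INTER_CUBIC);cv2.imwrite('pics/c2.png',g)
E
```

```text
(array([420.7, 368.8]), array([-0.1,  0.1, -0.4,  0.6]))
(array([414. , 369.3]), array([ 4.2, -4.1,  4.6, -5. ]))
[344.86724717 435.90004738  18.        ]
-47.46762238734058 111.14201864684428
```

View pics/c2.png

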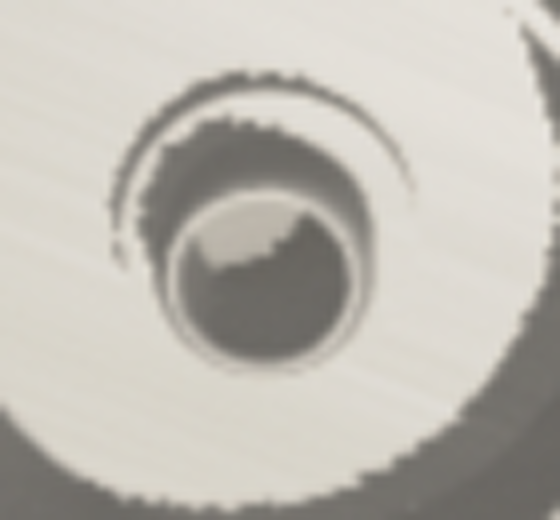

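The crop shows the chimney top centred at about (247.9,194.6) in the full image.

```bash
python3 - <<'E'
from h import *
s=load('w1')
c=at(s,[(247.9,194.6)],40)[0];print(c)
print(circ(s,(236.7,259.3,183.7,205.5),16.5,40,(420,368)))
for p,z in (((276,127),19),((277,126),14)):
  e=at(s,[p],z)[0];b=np.array([420.5,368.5]);print(e,np.degrees(np.arctan2(*(b-e[:2])[::-1])),np.hypot(*(b-e[:2])))
t=load('top0')
print(circ(t,(120+57/7,120+305/7,205+56/7,205+312/7),70,50,(420,360)))
print(proj(s,[(443,147,80)]),circ(t,(120+430/7,120+686/7,205+9/7,205+266/7),74,80,(440,146)))
E
```

```text
[420.88144459 368.29145898  40.        ]
(array([421.1, 368.4]), array([-0.4,  0.4, -0.2,  0.2]))
[345.64166213 434.1507922   19.        ] -41.2507752198098 99.5680534329194
[345.28386939 436.00622614  14.        ] -41.90787029937376 101.06709094435459
(array([420.4, 363.2]), array([-0.1,  0.1,  0.3, -0.3]))
[[103.68941725 263.71559524]] (array([445.7, 147.9]), array([-1. ,  1. , -1. ,  0.9]))
```

Emit:
step_arm --targets '[[[20,-16,-30,0,0,0],[40.7,-32,-60,0,0,0],[40.7,-32,-100,0,0,0],[40.7,-32,-140,0,0,0],[40.7,-32,-180,0,0,0],[40.7,-32,-215,0,0,0],[40.7,-32,-240,0,0,0],[40.7,-32,-255,0,0,0],[40.7,-32,-265,0,0,0],[40.7,-32,-272,0,0,0],[40.7,-32,-277,0,0,0],[40.7,-32,-277,0,0,0]]]' --fingers -0.4

```text
time: 1.95
tool_pos: [419.9, 369.4, 36.0]
tcp_rot: [-180.0, -0.0, 162.1]
ft_force: [-0.8, -0.5, 0.1]
finger_gap: 59.4
grip_force: 0.0
```

Emit:
step_arm --targets '[[[0,0,0,0,0,0],[0,0,0,0,0,0],[0,0,0,0,0,0],[0,0,0,0,0,0],[0,0,0,0,0,0],[0,0,0,0,0,0],[0,0,0,0,0,0],[0,0,0,0,0,0]]]' --fingers 1 --newtons 60

```text
time: 2.62
tool_pos: [421.2, 369.6, 38.0]
tcp_rot: [179.9, 0.1, 162.1]
ft_force: [-2.6, 0.4, 6.5]
finger_gap: 36.4
grip_force: 60.8
```

Emit:
step_arm --targets '[[[0,0,10,0,0,0],[0,0,30,0,0,0],[0,0,65,0,0,0],[0,0,105,0,0,0],[0,0,145,0,0,0],[0,0,180,0,0,0],[0,0,200,0,0,0],[0,0,200,0,0,0]]]'

```text
time: 3.28
tool_pos: [422.7, 370.5, 243.8]
tcp_rot: [179.5, 0.4, 162.1]
ft_force: [0.9, 0.8, -3.3]
finger_gap: 36.0
grip_force: 61.1
```

Emit:
step_arm --targets '[[[10,-18,14,0,0,0],[23,-44,28,0,0,0],[37,-70,42,0,0,0],[51,-96,56,0,0,0],[65,-122,70,0,0,0],[79,-148,84,0,0,0],[93,-174,98,0,0,0],[107,-200,112,0,0,0],[120,-224,126,0,0,0],[131,-244,145,0,0,0],[139,-258,160,0,0,0],[139,-258,164,0,0,0]]]'

```text
time: 4.28
tool_pos: [560.7, 107.8, 401.3]
tcp_rot: [-180.0, 0.1, 161.9]
ft_force: [-0.0, 0.2, -3.7]
finger_gap: 36.1
grip_force: 61.2
```

Emit:
step_arm --targets '[[[0,0,0,0,0,0],[0,0,0,0,0,0],[0,0,0,0,0,0]]]'

```text
time: 4.53
tool_pos: [558.5, 111.7, 398.4]
tcp_rot: [-179.9, -0.2, 162.1]
ft_force: [0.4, 0.5, -3.6]
finger_gap: 36.3
grip_force: 61.2
```

```bash
python3 - <<'E'
from h import *
snap('wrist','w2'); t=r.sense(); print(t['tool_pos'],t['finger_gap'],t['ft_force'])
E
```

```text
[558.49824537 111.76088639 398.51458867] 35.876852460252266 [-0.35853827 -0.11503453 -4.34105704]
```

View pics/w2.png

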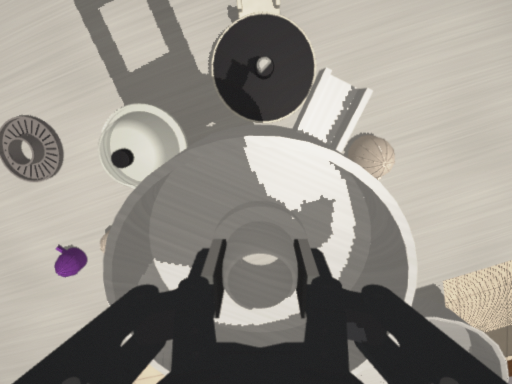

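The bowl is held by its chimney. The deck spans columns 211–315 and rows 13–123, the shaft tip is near (264,65), and the lugs are at the top edge (240–278, 8).

```bash
python3 - <<'E'
from h import *
s=load('w2'); g=s['img']
a=cv2.resize(g[0:130,200:330],None,fx=4.5,fy=4.5,interpolation=cv2.INTER_CUBIC)
b=cv2.resize(g[50:80,250:280],None,fx=7,fy=7,interpolation=cv2.INTER_CUBIC)
c=np.zeros((585,800,3),np.uint8);c[:,:585]=a;c[:210,588:798]=b
cv2.imwrite('pics/c3.png',c)
print(circ(s,(211.5,315,13,122.5),74,80,(445,147)),at(s,[(264.5,65)],146))
E
```

```text
(array([445.2, 151.8]), array([-1.2,  1.2, -1.1,  1.5])) [[445.38753755 152.57165928 146.        ]]
```

View pics/c3.png

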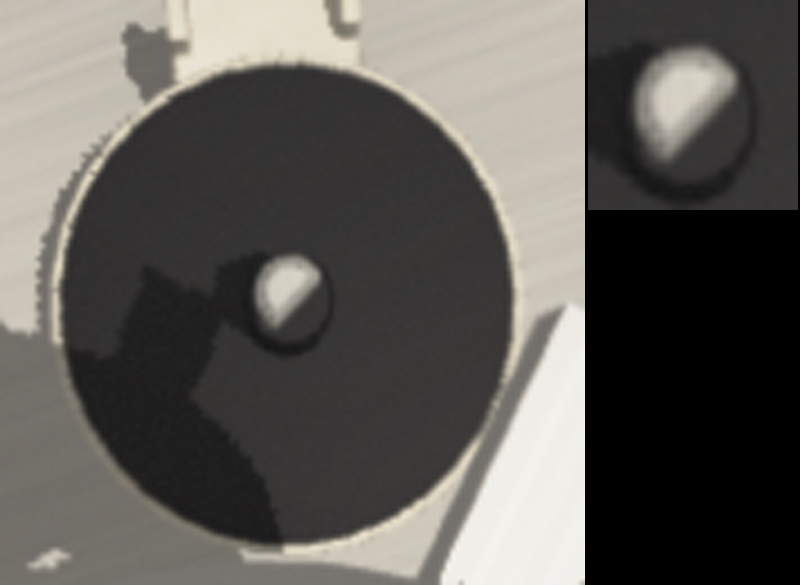

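The shaft's flat faces down-right in the crop. Its edge runs (735,80)→(665,160) in the 7× inset, and the lugs' inner edges are at crop x≈188 and 335.

```bash
python3 - <<'E'
from h import *
s=load('w2')
q=lambda x,y:(200+x/4.5-.4,y/4.5-.4)
q7=lambda x,y:(250+(x-588)/7-.4,50+y/7-.4)
c=at(s,[q(292,305)],126)[0];print('sleeve',c)
e=at(s,[q7(735,80),q7(665,160)],146); d=e[1]-e[0]; print('flat edge',e.round(1),'normal yaw',np.degrees(np.arctan2(d[1],d[0]))+90, np.degrees(np.arctan2(d[1],d[0]))-90)
for a,b in (((188,25),(336,25)),((188,42),(333,28)),((168,38),(358,22))):
  L=at(s,[q(*a),q(*b)],94);d=L[0]-L[1];print('lugs',L.round(1),np.linalg.norm(d),np.degrees(np.arctan2(d[1],d[0])))
  m=L.mean(0);v=np.array([445.3,152])-m[:2];print(np.degrees(np.arctan2(v[1],v[0])),np.hypot(*v))
# overlay model for yaw candidates
o=np.array([445.3,152.2])
for y in (-8,-11,-14,-17):
  R=Ro.from_euler('z',y,degrees=True).as_matrix()
  P=np.array([(-76,22,94),(-76,-22,94),(-85,22,94),(-85,-22,94)])@R.T+[*o,0]
  print(y,((proj(s,P)-[200,0]+.4)*4.5).round(0).tolist())
E
```

```text
sleeve [446.18075417 152.60398865 126.        ]
flat edge [[443.4 160.7 146. ]
 [451.9 145.6 146. ]] normal yaw 29.441728642120736 -150.55827135787928
lugs [[361.8 148.7  94. ]
 [374.9 188.9  94. ]] 42.32966864404182 -107.90565756740176
-12.320266494197627 78.76582028351629
lugs [[366.1 147.2  94. ]
 [375.3 187.9  94. ]] 41.70029609996987 -102.86054539547806
-11.788938111394842 76.20366280573677
lugs [[363.3 142.1  94. ]
 [376.  195.2  94. ]] 54.55334853558498 -103.49677423015906
-12.412237040447419 77.46666724972332
-8 [[320.0, 24.0], [168.0, 53.0], [314.0, -10.0], [162.0, 19.0]]
-11 [[334.0, 26.0], [181.0, 46.0], [330.0, -8.0], [177.0, 12.0]]
-14 [[348.0, 29.0], [195.0, 40.0], [346.0, -6.0], [192.0, 6.0]]
-17 [[362.0, 33.0], [208.0, 35.0], [362.0, -2.0], [208.0, 1.0]]
```

```bash
python3 - <<'E'
from h import *
s=load('w2')
c=np.array([558.5,111.7]);z0=362.
a=np.radians(np.arange(0,360,2))
for z0 in (361,363,365):
  q=proj(s,np.c_[c[0]+70*np.cos(a),c[1]+70*np.sin(a),np.full(180,z0+50)]);print(z0,'rim',q.min(0),q.max(0))
  for y in (-38,-41.5,-45):
    R=Ro.from_euler('z',y,degrees=True).as_matrix()
    print(y,proj(s,np.array([(-100,12,20),(-100,-12,20)])@R.T+[*c,z0]).round(0).tolist())
g=cv2.resize(s['img'][55:145,290:385],None,fx=6,fy=6,interpolation=cv2.INTER_CUBIC);b=cv2.resize(s['img'][110:300,90:430],None,fx=.76,fy=.76)
cv2.imwrite('pics/c4.png',g)
gr=cv2.cvtColor(s['img'],6)
print(gr[250:256,98:112].tolist()[0],gr[250,408:424].tolist(),gr[118:134,250].tolist())
E
```

```text
361 rim [103.53533005 132.87997387] [420.84757922 403.23541097]
-38 [[365.0, 81.0], [315.0, 61.0]]
-41.5 [[376.0, 88.0], [329.0, 65.0]]
-45 [[386.0, 96.0], [341.0, 70.0]]
363 rim [101.25016749 133.50847853] [423.20609795 406.83461353]
-38 [[366.0, 81.0], [316.0, 60.0]]
-41.5 [[377.0, 88.0], [330.0, 64.0]]
-45 [[388.0, 96.0], [343.0, 69.0]]
365 rim [ 98.9008278  134.16034387] [425.63120121 410.51167991]
-38 [[368.0, 81.0], [317.0, 60.0]]
-41.5 [[379.0, 88.0], [331.0, 64.0]]
-45 [[390.0, 96.0], [344.0, 69.0]]
[198, 199, 192, 177, 173, 176, 168, 141, 126, 124, 124, 124, 124, 123] [220, 220, 219, 219, 219, 219, 218, 210, 198, 197, 197, 198, 198, 198, 198, 198] [39, 83, 117, 115, 114, 114, 115, 116, 116, 117, 118, 118, 118, 119, 118, 119]
```

View pics/c4.png

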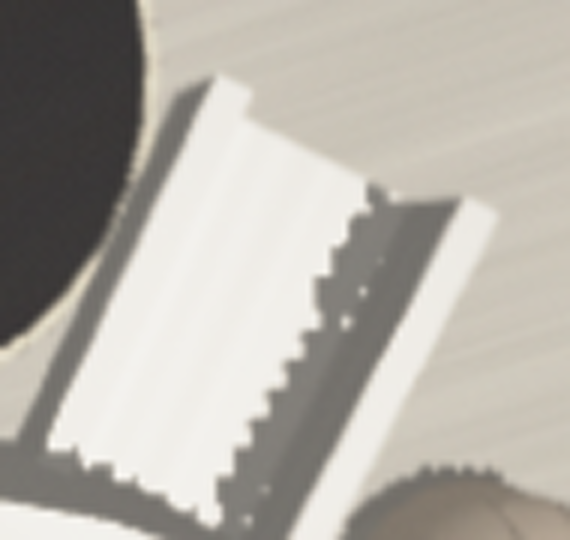

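Emit:
step_arm --targets '[[[-20,7,-25,0,0,0.1],[-45,16,-50,0,0,0.2],[-70,26,-75,0,0,0.3],[-95,35,-100,0,0,0.4],[-114,41.8,-130,0,0,0.5],[-114,41.8,-160,0,0,0.515],[-114,41.8,-180,0,0,0.515],[-114,41.8,-190,0,0,0.515],[-114,41.8,-190,0,0,0.515],[-114,41.8,-190,0,0,0.515]]]'

```text
time: 5.42
tool_pos: [445.1, 153.0, 210.4]
tcp_rot: [180.0, -0.0, -168.4]
ft_force: [-0.3, 0.1, -2.8]
finger_gap: 36.2
grip_force: 61.2
```

```bash
python3 - <<'E'
from h import *
t=r.sense(); print(t['tool_pos'],t['tcp_rot'])
s=snap('scene','s1');q=snap('top','t1')
p=proj(s,[(446,152.8,130)])[0].astype(int);print(p)
a=s['img'][p[1]-50:p[1]+40,p[0]-50:p[0]+50]
a=cv2.resize(a,None,fx=6,fy=6,interpolation=cv2.INTER_CUBIC);cv2.imwrite('pics/c5.png',a)
E
```

```text
[445.09517589 152.96680457 210.43043012] [ 1.79998601e+02 -3.56808878e-02 -1.68392832e+02]
[270 128]
```

View pics/c5.png

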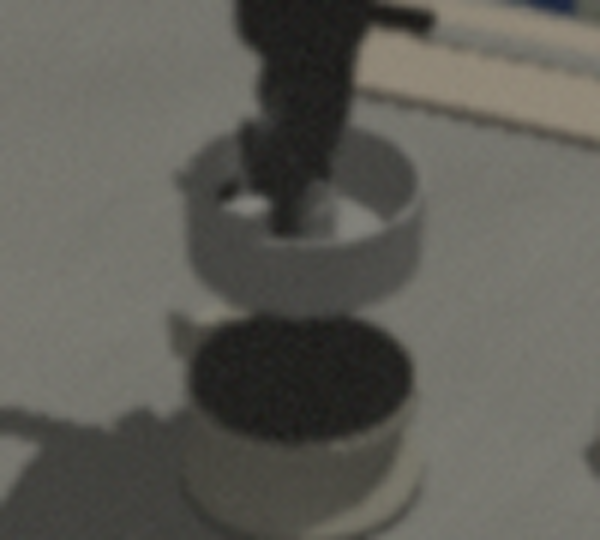

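The bowl hovers level above the deck with its spout over the lugs, and it is aligned. Lowering.

Emit:
step_arm --targets '[[[0,0,-15,0,0,0],[0,0,-25,0,0,0],[0,0,-32,0,0,0],[0,0,-39,0,0,0],[0,0,-46,0,0,0],[0,0,-53,0,0,0],[0,0,-60,0,0,0],[0,0,-67,0,0,0],[0,0,-74,0,0,0],[0,0,-80,0,0,0],[0,0,-85,0,0,0],[0,0,-85,0,0,0]]]'

```text
time: 6.52
tool_pos: [444.5, 152.5, 123.9]
tcp_rot: [-180.0, -0.1, -168.4]
ft_force: [-0.4, 0.2, -4.1]
finger_gap: 35.8
grip_force: 61.1
```

Emit:
step_arm --targets '[[[0,0,-3,0,0,0],[0,0,-5,0,0,0],[0,0,-7,0,0,0],[0,0,-9,0,0,0],[0,0,-9,0,0,0]]]'

```text
time: 6.93
tool_pos: [445.6, 152.8, 118.0]
tcp_rot: [-180.0, 0.0, -168.4]
ft_force: [-8.1, -2.6, 12.5]
finger_gap: 36.0
grip_force: 62.6
```

Emit:
step_arm --targets '[[[0,0,0,0,0,0],[0,0,0,0,0,0],[0,0,0,0,0,0],[0,0,0,0,0,0],[0,0,0,0,0,0],[0,0,0,0,0,0]]]' --fingers -0.4

```text
time: 7.43
tool_pos: [445.3, 152.7, 116.3]
tcp_rot: [180.0, 0.0, -168.4]
ft_force: [0.1, -0.2, 0.1]
finger_gap: 60.0
grip_force: 0.0
```

Emit:
step_arm --targets '[[[0,0,10,0,0,0],[0,0,30,0,0,0],[0,0,60,0,0,0],[0,0,95,0,0,0],[0,0,130,0,0,0],[0,0,165,0,0,0],[20,0,185,0,0,0],[40,0,200,0,0,0],[40,0,200,0,0,0],[40,0,200,0,0,0],[40,0,200,0,0,0]]]'

```text
time: 8.35
tool_pos: [484.6, 152.6, 315.6]
tcp_rot: [180.0, -0.1, -168.4]
ft_force: [-0.4, -0.2, -0.3]
finger_gap: 59.8
grip_force: 0.0
```

```bash
python3 - <<'E'
from h import *
snap('wrist','w3'); t=r.sense(); print(t['tool_pos'],t['tcp_rot'])
E
```

```text
[484.26008693 152.62074899 315.14718457] [ 1.79995590e+02 -1.33216468e-01 -1.68411219e+02]
```

View pics/w3.png

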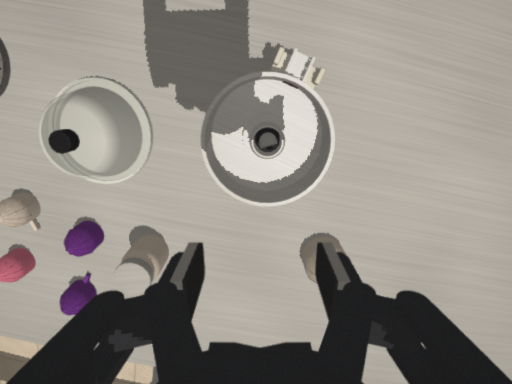

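The bowl is seated with its spout between the lugs at (299,65). The rim spans columns 201–335 and rows 72–206. The cover is at left (96,130) with its knob at (64,141). I'll compute rim height and the strainer and cover positions from saved images.

```bash
python3 - <<'E'
from h import *
s=load('w3')
for z in (126,130,134,138): print(z,circ(s,(201,335.5,71.5,205.5),70,z,(446,152)))
print('chimney',circ(s,(249,285.5,124,160),19.5,120,(446,152)))
print('cover',circ(s,(40,152,77,184),77,4,(495,-90)), at(s,[(64.5,141)],98))
w=load('w2')
print('cover w2',at(w,[(122.5,158)],98),circ(w,(98.5,187,104,187),77,4,(495,-90)))
# strainer: outer box & hub in w2
print('str',circ(w,(0,63.5,114.5,181.5),60,14,(425,-290)))
print(at(w,[(25.5,152)],32))
t=load('top0');print('str top',circ(t,(290+28/4+.0,290+152/4,205+45/4,205+167/4),60,14,(425,-290)),'hub',at(t,[(313,232)],32))
E
```

```text
126 (array([446. , 153.6]), array([ 0.9, -0.9,  0.4, -0.6]))
130 (array([445.7, 153.4]), array([ 0.1, -0.1, -0.3,  0.4]))
134 (array([445.4, 153.3]), array([-0.8,  0.8, -1. ,  1.4]))
138 (array([445.2, 153.1]), array([-1.7,  1.7, -1.7,  2.5]))
chimney (array([446.7, 152.8]), array([ 0.1, -0.1, -0.2,  0.2]))
cover (array([498. , -93.4]), array([ 5.8, -5.4,  0.8, -1.5])) [[494.51328291 -80.83614117  98.        ]]
cover w2 [[496.25988617 -82.25930878  98.        ]] (array([493.8, -88. ]), array([ 1.5, -1.5, -1.6,  1.8]))
str (array([ 430.6, -280.2]), array([ 0.4, -0.4,  0.3, -0.4]))
[[ 433.48352563 -278.70310529   32.        ]]
str top (array([ 428. , -291.7]), array([ 0.4, -0.4,  0.1, -0.1])) hub [[ 424.21617899 -291.26348601   32.        ]]
```

Rim fits z=130 best, so the bowl is home and level. On to the strainer.

Emit:
step_arm --targets '[[[0,-40,0,0,0,-0.1],[0,-80,0,0,0,-0.2],[0,-120,0,0,0,-0.3],[0,-160,0,0,0,-0.4],[0,-200,0,0,0,-0.5],[0,-240,0,0,0,-0.6],[0,-280,0,0,0,-0.7],[-5,-320,0,0,0,-0.8],[-10,-360,0,0,0,-0.8],[-15,-400,-5,0,0,-0.8],[-22,-435,-12,0,0,-0.8],[-22,-453,-16,0,0,-0.8]]]' --fingers -0.6

```text
time: 9.4
tool_pos: [460.7, -303.1, 298.3]
tcp_rot: [-179.9, -0.2, 145.6]
ft_force: [1.2, -0.6, -0.1]
finger_gap: 68.5
grip_force: 0.0
```

Emit:
step_arm --targets '[[[0,0,0,0,0,0],[0,0,0,0,0,0],[0,0,0,0,0,0]]]'

```text
time: 9.65
tool_pos: [463.0, -299.2, 299.7]
tcp_rot: [180.0, -0.1, 145.8]
ft_force: [-0.6, 0.3, -0.5]
finger_gap: 68.6
grip_force: 0.0
```

```bash
python3 - <<'E'
from h import *
s=snap('wrist','w4'); t=r.sense(); print(t['tool_pos'],t['tcp_rot'],t['joint_pos'].round(1))
c=[(430,-280,14)]
p=proj(s,c)[0];print(p)
cv2.imwrite('pics/c6.png',s['img'])
E
```

```text
[ 463.33112474 -298.96346125  300.17329804] [ 1.79974966e+02 -3.51621115e-02  1.45810433e+02] [-38.2  -0.9  89.1   0.   91.8 -94. ]
[258.74947627 131.39667269]
```

View pics/w4.png

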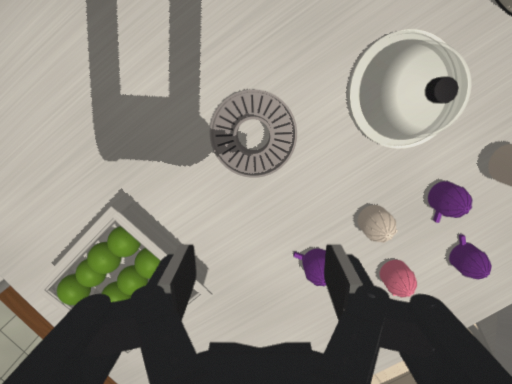

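The strainer's outer edge spans columns 210–296 and rows 89–177, with the hub hole at (250,132). The knob is at (442,90). The lime cone is at (379,223), with its wing not clearly visible here.

```bash
python3 - <<'E'
from h import *
s=load('w4')
for z in (8,14): print('str',circ(s,(210.5,296.5,89,177.5),60,z,(430,-280)))
print('hub?',at(s,[(250.5,132)],32))
print('cover',circ(s,(347.5,471,29,148.5),77,4,(495,-85)),at(s,[(443,90)],101),at(s,[(441,90)],92))
print('cone',at(s,[(379,223)],25))
E
```

```text
str (array([ 430.4, -289.2]), array([-0.1,  0.1,  0.7, -0.8]))
str (array([ 430.1, -288.8]), array([-0.7,  0.7,  0.1, -0.1]))
hub? [[ 423.00705232 -288.20896436   32.        ]]
cover (array([500.6, -78. ]), array([ 6.8, -7.3,  0.8, -1.6])) [[494.75585931 -87.98796285 101.        ]] [[496.35057237 -85.22527327  92.        ]]
cone [[ 639.15026437 -206.66565707   25.        ]]
```

Emit:
step_arm --targets '[[[-10,4,-35,0,0,0],[-20,8,-70,0,0,0],[-33,11.3,-105,0,0,0],[-33,11.3,-140,0,0,0],[-33,11.3,-175,0,0,0],[-33,11.3,-205,0,0,0],[-33,11.3,-230,0,0,0],[-33,11.3,-247,0,0,0],[-33,11.3,-258,0,0,0],[-33,11.3,-265,0,0,0],[-33,11.3,-269,0,0,0],[-33,11.3,-269,0,0,0]]]'

```text
time: 10.7
tool_pos: [430.7, -288.7, 31.5]
tcp_rot: [180.0, 0.0, 145.8]
ft_force: [-0.8, 0.4, -0.2]
finger_gap: 68.4
grip_force: 0.0
```

Emit:
step_arm --targets '[[[0,0,0,0,0,0],[0,0,0,0,0,0],[0,0,0,0,0,0],[0,0,0,0,0,0],[0,0,0,0,0,0],[0,0,0,0,0,0]]]' --fingers 1 --newtons 40

```text
time: 11.2
tool_pos: [431.3, -289.7, 33.1]
tcp_rot: [-180.0, 0.1, 145.7]
ft_force: [-1.9, 2.1, 5.9]
finger_gap: 49.9
grip_force: 41.7
```

Emit:
step_arm --targets '[[[0,0,10,0,0,0],[0,0,30,0,0,0],[0,0,65,0,0,0],[0,0,105,0,0,0],[0,0,145,0,0,0],[0,0,185,0,0,0],[0,0,225,0,0,0],[0,0,250,0,0,0],[0,0,259,0,0,0],[0,0,259,0,0,0],[0,0,259,0,0,0]]]'

```text
time: 12.12
tool_pos: [430.1, -288.9, 289.8]
tcp_rot: [-180.0, -0.0, 145.7]
ft_force: [-0.9, -0.6, -2.0]
finger_gap: 50.0
grip_force: 41.9
```

```bash
python3 - <<'E'
from h import *
s=snap('wrist','w5'); t=r.sense(); print(t['tool_pos'],t['tcp_rot'],t['finger_gap'])
g=s['img']
c=np.array(t['tool_pos']); R=Ro.from_euler('xyz',t['tcp_rot'],degrees=True).as_matrix()
a=np.radians(np.arange(0,360,1)); o=c.copy(); o[2]-=31
h=g.copy()
for rad,z in ((60,14),(26,32),(60,0)):
  q=proj(s,np.c_[o[0]+rad*np.cos(a),o[1]+rad*np.sin(a),np.full(360,o[2]+z)])
  print(rad,q.min(0),q.max(0))
  for u in q[::3]:cv2.circle(h,(int(u[0]),int(u[1])),0,(0,0,255),-1)
cv2.imwrite('pics/c7.png',np.hstack([cv2.resize(h[90:384,90:430],None,fx=2,fy=2)]))
E
```

```text
[ 429.62145791 -288.52063893  288.35613361] [ 1.79987504e+02 -1.53820135e-01  1.45741228e+02] 49.91553223758726
60 [151.1767891  144.60086126] [373.77505572 342.07728448]
26 [208.77049568 226.21155033] [316.81414027 318.66528773]
60 [159.53128579 140.46062169] [365.01930287 325.48370923]
```

View pics/c7.png

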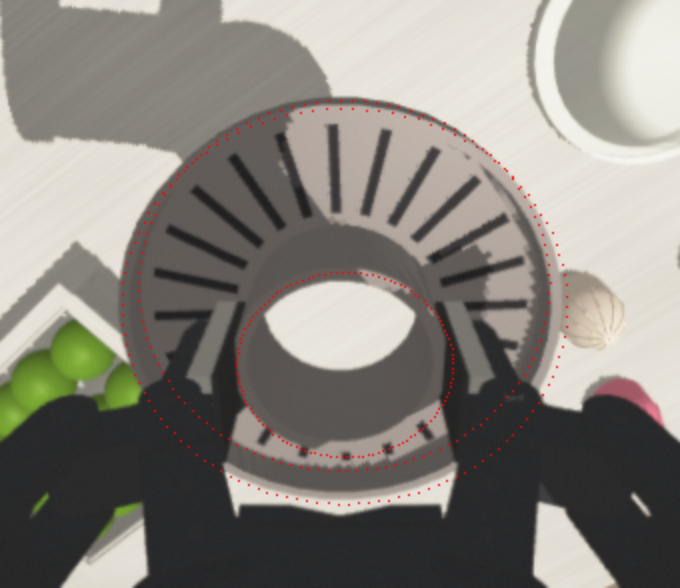

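The strainer is held level. The model outline matches to within 1–2 mm, with a small shift along tool +x. Carrying it to the bowl.

Emit:
step_arm --targets '[[[2,35,0,0,0,0],[3,73,0,0,0,0],[5,113,0,0,0,0],[6,153,0,0,0,0],[8,193,0,0,0,0],[9,233,0,0,0,0],[11,273,0,0,0,0],[12,313,0,0,0,0],[14,353,0,0,0,0],[15,393,0,0,0,0],[16.5,425,0,0,0,0],[16.5,441.4,-5,0,0,0]]]'

```text
time: 13.17
tool_pos: [445.6, 155.7, 283.1]
tcp_rot: [-179.9, -0.2, 145.9]
ft_force: [0.2, -0.2, -1.0]
finger_gap: 49.3
grip_force: 42.1
```

Emit:
step_arm --targets '[[[0,0,-20,0,0,0],[0,0,-45,0,0,0],[0,0,-70,0,0,0],[0,0,-90,0,0,0],[0,0,-105,0,0,0],[0,0,-115,0,0,0],[0,0,-124,0,0,0],[0,0,-130,0,0,0],[0,0,-136,0,0,0],[0,0,-142,0,0,0],[0,0,-148,0,0,0],[0,0,-150,0,0,0]]]'

```text
time: 14.17
tool_pos: [446.7, 152.3, 134.6]
tcp_rot: [-180.0, -0.0, 145.7]
ft_force: [-1.2, 0.5, -1.2]
finger_gap: 50.0
grip_force: 42.1
```

Emit:
step_arm --targets '[[[0,0,-3,0,0,0],[0,0,-6,0,0,0],[0,0,-8,0,0,0],[0,0,-10,0,0,0],[0,0,-12,0,0,0],[0,0,-12,0,0,0]]]'

```text
time: 14.67
tool_pos: [447.0, 152.5, 125.0]
tcp_rot: [180.0, 0.0, 145.8]
ft_force: [-8.8, -2.3, 13.8]
finger_gap: 49.9
grip_force: 43.3
```

The strainer has contact at TCP 125, which puts its underside at 92, so it is home. Releasing and heading for the cone.

Emit:
step_arm --targets '[[[0,0,0,0,0,0],[0,0,0,0,0,0],[0,0,0,0,0,0],[0,0,0,0,0,0],[0,0,0,0,0,0]]]' --fingers -0.6

```text
time: 15.08
tool_pos: [446.8, 152.4, 123.2]
tcp_rot: [-180.0, 0.0, 145.8]
ft_force: [0.0, 0.2, -0.1]
finger_gap: 68.2
grip_force: 0.0
```

Emit:
step_arm --targets '[[[0,0,10,0,0,0],[0,0,30,0,0,0],[0,0,65,0,0,0],[0,0,105,0,0,0],[0,0,140,0,0,-0.1],[10,-25,155,0,0,-0.2],[25,-60,160,0,0,-0.3],[40,-97,160,0,0,-0.4],[55,-133,160,0,0,-0.5],[70,-169,160,0,0,-0.6],[85,-205,160,0,0,-0.7],[85,-205,160,0,0,-0.8]]]'

```text
time: 16.08
tool_pos: [533.1, -58.7, 283.7]
tcp_rot: [180.0, 0.2, 99.3]
ft_force: [0.3, 0.9, 0.1]
finger_gap: 68.5
grip_force: 0.0
```

Emit:
step_arm --targets '[[[12,-28,-5,0,0,-0.12],[26,-63,-10,0,0,-0.24],[40,-98,-20,0,0,-0.36],[54,-133,-30,0,0,-0.48],[66,-163,-40,0,0,-0.6],[73,-175,-50,0,0,-0.72],[73,-175,-53,0,0,-0.84],[73,-175,-53,0,0,-0.96],[73,-175,-53,0,0,-1.08],[73,-175,-53,0,0,-1.2],[73,-175,-53,0,0,-1.2],[73,-175,-53,0,0,-1.2]]]'

```text
time: 17.08
tool_pos: [604.9, -227.7, 230.8]
tcp_rot: [180.0, -0.0, 31.4]
ft_force: [-0.9, 0.5, 0.1]
finger_gap: 68.2
grip_force: 0.0
```

```bash
python3 - <<'E'
from h import *
s=snap('wrist','w6'); t=r.sense(); print(t['tool_pos'],t['tcp_rot'],t['joint_pos'].round(1))
a=snap('top','t6')
E
```

```text
[ 604.8794648  -227.60954155  230.77002019] [ 1.79984872e+02 -9.71947639e-03  3.14098655e+01] [-25.2  15.2  78.9  -0.   85.9  33.4]
```

View pics/w6.png

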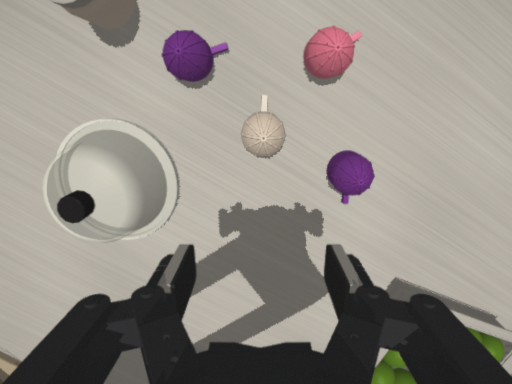

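The lime cone spans columns 241–286, its bottom edge is at row 157, and its apex ribs meet near (263,137). The wing tip is at (265,96), pointing straight up the image (tool +x).

```bash
python3 - <<'E'
from h import *
s=load('w6');a=np.radians(np.arange(0,360,2))
g=s['img'].astype(int)
m=((g.min(2)>150)).astype(np.uint8)
print('apex',at(s,[(263,137)],58)[0])
# cone warm colour: hue/sat mask
hsv=cv2.cvtColor(s['img'],cv2.COLOR_BGR2HSV)
print(hsv[145,263],hsv[104,265],hsv[104,300],hsv[150,300])
for row in (98,100,102,105,108,120,133,140,150,156,158): print(row,''.join('%4d'%v for v in hsv[row,238:292:2,1]))
def model(p):
    x,y,w=p
    P=[]
    for z in (0,28): P.append(np.c_[x+24*np.cos(a),y+24*np.sin(a),np.full(180,z)])
    q=np.vstack([proj(s,k) for k in P]); c,sn=np.cos(np.radians(w)),np.sin(np.radians(w))
    tip=proj(s,[(x+42*c,y+42*sn,6)])[0]
    return np.r_[q[:,0].min(),q[:,0].max(),q[:,1].max(),tip]
o=least_squares(lambda p:model(p)-[241.5,286,157.8,265,96],(639,-207,31));print(o.x,o.fun)
E
```

```text
apex [ 642.08110449 -208.60126086   58.        ]
[ 16  43 167] [ 19  33 232] [ 20  21 184] [ 20  25 185]
98   24  24  26  23  23  21  23  23  21  22  22  24  34  30  33  25  21  21  21  24  22  23  23  23  23  23  22
100   23  24  24  23  23  23  22  23  23  23  23  24  33  32  33  26  22  23  22  24  22  22  25  23  22  23  23
102   23  23  23  24  22  23  20  23  23  21  21  24  33  31  32  26  22  23  22  22  24  24  25  22  23  22  23
105   23  23  23  23  24  22  21  24  21  23  21  25  35  32  36  25  22  24  22  23  23  22  24  22  22  22  22
108   23  23  23  22  23  23  23  24  22  25  23  26  34  33  36  24  23  22  23  25  22  23  23  22  23  22  25
120   23  23  22  28  42  45  45  45  45  46  46  45  46  46  45  45  45  45  45  45  44  31  24  22  22  23  22
133   23  31  45  45  45  47  45  45  44  46  42  44  42  45  45  45  45  44  46  44  43  45  44  42  23  25  23
140   24  23  35  44  44  45  44  45  45  45  45  45  37  41  45  45  45  45  44  45  44  45  44  31  23  23  22
150   22  22  22  23  23  39  42  43  45  44  44  45  44  44  44  43  44  43  45  42  33  23  21  23  25  22  23
156   23  25  23  22  22  23  21  22  24  24  27  31  37  34  32  36  25  24  25  25  23  23  22  22  24  22  23
158   23  22  23  24  23  23  22  24  22  23  24  21  22  23  23  21  23  23  23  22  23  22  23  22  24  22  22
[ 640.28349068 -211.08108554   29.28605042] [ 0.27827699 -0.27673093 -0.06594923 -0.00198346  0.05094528]
```

Emit:
step_arm --targets '[[[15,7,-30,0,0,0],[35.7,16.7,-60,0,0,0],[35.7,16.7,-90,0,0,0],[35.7,16.7,-120,0,0,0],[35.7,16.7,-150,0,0,0],[35.7,16.7,-172,0,0,0],[35.7,16.7,-185,0,0,0],[35.7,16.7,-194,0,0,0],[35.7,16.7,-200,0,0,0],[35.7,16.7,-202,0,0,0],[35.7,16.7,-202,0,0,0]]]'

```text
time: 18.1
tool_pos: [641.2, -211.2, 29.3]
tcp_rot: [179.9, -0.0, 31.2]
ft_force: [0.0, -0.3, 0.0]
finger_gap: 68.2
grip_force: 0.0
```

Emit:
step_arm --targets '[[[0,0,0,0,0,0],[0,0,0,0,0,0],[0,0,0,0,0,0],[0,0,0,0,0,0],[0,0,0,0,0,0],[0,0,0,0,0,0],[0,0,0,0,0,0]]]' --fingers 1 --newtons 40

```text
time: 18.68
tool_pos: [641.8, -211.5, 30.3]
tcp_rot: [179.9, -0.1, 31.2]
ft_force: [-0.8, -0.1, 6.9]
finger_gap: 46.7
grip_force: 42.2
```

Emit:
step_arm --targets '[[[0,0,10,0,0,0],[0,0,30,0,0,0],[0,0,65,0,0,0],[0,0,105,0,0,0],[0,0,145,0,0,0],[0,0,185,0,0,0],[0,0,225,0,0,0],[0,0,242,0,0,0],[0,0,242,0,0,0],[0,0,242,0,0,0]]]'

```text
time: 19.52
tool_pos: [641.2, -211.2, 272.9]
tcp_rot: [179.8, -0.1, 31.2]
ft_force: [0.2, -0.6, -1.5]
finger_gap: 46.9
grip_force: 41.5
```

```bash
python3 - <<'E'
from h import *
s=snap('wrist','w7'); t=r.sense(); print(t['tool_pos'],t['tcp_rot'],t['finger_gap'])
hsv=cv2.cvtColor(s['img'],cv2.COLOR_BGR2HSV)
c=np.array(t['tool_pos']);w=np.radians(t['tcp_rot'][2]);X=np.array([np.cos(w),np.sin(w),0])
for zo in (-28,-30): print(zo,[proj(s,[c+d*X+[0,0,zo+h]])[0].round(1).tolist() for d,h in ((42,10),(42,1),(24,28),(0,58),(-24,28))])
for row in range(120,330,6): print(row,''.join('%3d'%(v//3) for v in hsv[row,220:312:3,2]),'|',''.join('%3d'%(v) for v in hsv[row,248:280:4,1]))
E
```

```text
[ 640.29917284 -210.80065305  270.35918228] [ 1.79999768e+02 -2.55818291e-03  3.11615253e+01] 47.086658739152476
-28 [[258.6, 177.0], [258.6, 172.6], [258.7, 225.1], [258.7, 312.7], [258.7, 310.3]]
-30 [[258.6, 176.0], [258.6, 171.7], [258.6, 223.3], [258.7, 309.3], [258.7, 307.7]]
120  59 59 59 59 59 59 60 59 60 60 59 59 60 61 61 60 59 59 61 61 61 62 61 62 61 60 60 61 61 61 61 |  23 23 24 24 24 23 24 23
126  59 59 60 59 60 59 59 59 59 60 59 60 61 59 60 60 61 61 60 60 60 61 61 62 62 62 62 61 60 60 61 |  23 23 22 23 21 22 24 24
132  59 59 61 60 58 60 59 60 59 59 59 59 60 60 61 61 61 60 60 61 61 61 61 60 61 62 62 62 61 62 62 |  22 23 22 23 22 24 24 22
138  59 61 59 60 59 60 61 58 59 60 60 60 59 59 60 60 61 61 62 61 61 61 62 62 61 61 60 61 61 62 63 |  21 22 21 23 24 25 23 23
144  60 61 61 59 61 60 60 59 60 62 59 60 60 61 61 59 60 60 61 61 61 62 62 61 61 62 62 62 62 60 61 |  22 23 22 22 23 24 23 22
150  59 61 60 60 61 62 60 60 61 60 60 59 62 60 59 61 61 62 60 61 60 61 61 61 62 62 61 61 62 62 61 |  24 23 22 23 24 24 23 24
156  59 59 60 59 60 61 60 61 62 61 60 62 60 61 59 61 61 59 61 61 62
[... 2857 characters left out ...]
 43 40 40 41 42 41 40 40 40 40 40 39 36 38 50  9 |  42 44 42 43 42 44 44 41
300  48 39 39 40 40 41 40 40 41 41 41 40 42 41 42 41 40 41 41 40 40 40 40 40 40 39 41 61 61 60 13 |  43 44 44 44 42 44 43 42
306  61 57 39 39 39 39 40 41 41 40 40 42 41 42 43 42 41 40 41 41 41 40 39 39 39 47 61 61 62 62 49 |  44 43 43 43 41 45 42 43
312  61 61 61 60 46 39 40 40 40 40 40 41 41 39 40 41 41 39 39 40 39 39 41 53 61 62 61 61 61 62 60 |  42 43 43 43 43 44 42 45
318  61 51 36 34 34 34 34 34 36 38 39 39 40 40 40 39 39 39 44 60 61 61 61 61 61 61 61 61 62 62 62 |  41 45 42 45 43 44 44 22
324  34 34 34 34 34 34 34 34 34 34 34 47 59 60 60 60 59 60 60 61 61 61 60 61 61 61 61 61 62 61 60 |  23 22 21 22 22 23 23 24
```

Emit:
step_arm --targets '[[[-15,18,3,0,0,0],[-40,46,6,0,0,0],[-65,76,9,0,0,0],[-90,106,12,0,0,0],[-115,135,15,0,0,0],[-140,164,18,0,0,0],[-165,193,21,0,0,0],[-190,223,24,0,0,0],[-215,252,27,0,0,0],[-240,281,30,0,0,0],[-260,305,30,0,0,0],[-271,318,30,0,0,0]]]'

```text
time: 20.57
tool_pos: [366.6, 108.9, 298.3]
tcp_rot: [-179.9, 0.2, 31.2]
ft_force: [1.4, -0.3, -0.5]
finger_gap: 47.1
grip_force: 41.5
```

Emit:
step_arm --targets '[[[0,0,0,0,0,0],[0,0,0,0,0,0],[0,0,0,0,0,0]]]'

```text
time: 20.82
tool_pos: [369.3, 106.7, 299.0]
tcp_rot: [-180.0, 0.1, 31.2]
ft_force: [-0.6, 0.5, -0.6]
finger_gap: 46.7
grip_force: 41.5
```

```bash
python3 - <<'E'
from h import *
s=snap('wrist','w8'); t=r.sense(); print(t['tool_pos'],t['tcp_rot'],t['finger_gap'],t['joint_pos'].round(0))
p=proj(s,[(446.1,152.9,146),(446.1,152.9,126)]);print(p)
x,y=p[0].astype(int)
a=s['img'][y-60:y+60,x-70:x+70];b=s['img'][y-18:y+22,x-20:x+20]
c=np.zeros((520,800,3),np.uint8);A=cv2.resize(a,None,fx=2.7,fy=2.7,interpolation=cv2.INTER_CUBIC);B=cv2.resize(b,None,fx=10,fy=10,interpolation=cv2.INTER_CUBIC)
c[:A.shape[0],:A.shape[1]]=A;c[:400,400:400+B.shape[1]]=B
cv2.imwrite('pics/c8.png',c);print(x,y)
E
```

```text
[369.52466263 106.48034316 299.19982817] [-1.79972520e+02  1.14460520e-01  3.11237409e+01] 46.88609961402563 [  8. -28. 112.  -0.  96.  67.]
[[260.30729746  84.80812772]
 [260.2634748   85.63177456]]
260 84
```

View pics/c8.png

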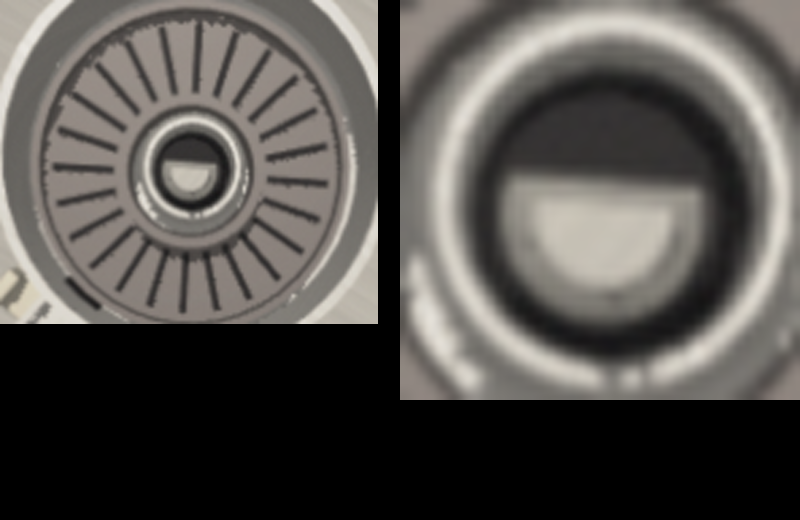

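The flat's edge is nearly horizontal in the image and the normal points up, tilted about 3° right, so its yaw is about 28–29°. This matches the first measurement. The strainer sits centred in the bowl. Positioning the cone over the shaft.

Emit:
step_arm --targets '[[[15,9,-5,0,0,-0.01],[35,21,-15,0,0,-0.02],[55,33,-30,0,0,-0.03],[70,42,-50,0,0,-0.04],[75.3,45.4,-75,0,0,-0.04],[75.3,45.4,-95,0,0,-0.04],[75.3,45.4,-108,0,0,-0.04],[75.3,45.4,-115,0,0,-0.04],[75.3,45.4,-115,0,0,-0.04],[75.3,45.4,-115,0,0,-0.04]]]'

```text
time: 21.7
tool_pos: [445.0, 151.9, 185.2]
tcp_rot: [-180.0, 0.0, 28.8]
ft_force: [0.3, 0.4, 0.9]
finger_gap: 47.0
grip_force: 41.5
```

Emit:
step_arm --targets '[[[0,0,-3,0,0,0],[0,0,-6,0,0,0],[0,0,-8,0,0,0],[0,0,-10,0,0,0],[0,0,-12,0,0,0],[0,0,-14,0,0,0],[0,0,-15,0,0,0],[0,0,-15,0,0,0]]]'

```text
time: 22.37
tool_pos: [444.6, 152.5, 170.0]
tcp_rot: [-180.0, 0.0, 28.9]
ft_force: [-0.7, 0.9, 0.4]
finger_gap: 46.7
grip_force: 41.5
```

Emit:
step_arm --targets '[[[0,0,-2,0,0,0],[0,0,-4,0,0,0],[0,0,-6,0,0,0],[0,0,-8,0,0,0],[0,0,-8,0,0,0]]]'

```text
time: 22.78
tool_pos: [444.6, 152.5, 161.7]
tcp_rot: [-180.0, 0.0, 28.9]
ft_force: [-0.2, -0.1, -1.0]
finger_gap: 46.7
grip_force: 41.5
```

Emit:
step_arm --targets '[[[0,0,-1.5,0,0,0],[0,0,-3,0,0,0],[0,0,-4.5,0,0,0],[0,0,-6,0,0,0],[0,0,-7,0,0,0],[0,0,-7,0,0,0]]]'

```text
time: 23.28
tool_pos: [444.9, 152.5, 156.2]
tcp_rot: [180.0, -0.0, 28.9]
ft_force: [-6.8, -2.2, 9.3]
finger_gap: 46.9
grip_force: 42.6
```

Contact came at TCP 156 (foot 126), so the cone is fully home with the D engaged. Releasing, and refining the knob position from saved images.

Emit:
step_arm --targets '[[[0,0,0,0,0,0],[0,0,0,0,0,0],[0,0,0,0,0,0],[0,0,0,0,0,0],[0,0,0,0,0,0]]]' --fingers -0.6

```text
time: 23.7
tool_pos: [444.8, 152.5, 155.2]
tcp_rot: [-180.0, -0.0, 28.9]
ft_force: [-1.0, -0.9, -0.1]
finger_gap: 68.0
grip_force: 0.0
```

Emit:
step_arm --targets '[[[0,0,10,0,0,0],[0,0,30,0,0,0],[0,0,60,0,0,0],[0,0,95,0,0,0],[0,0,130,0,0,0],[-15,-9,145,0,0,0],[-40,-24,147,0,0,0],[-65,-39,147,0,0,0],[-75.3,-45.4,147,0,0,0],[-75.3,-45.4,147,0,0,0],[-75.3,-45.4,147,0,0,0]]]'

```text
time: 24.62
tool_pos: [369.8, 107.1, 303.3]
tcp_rot: [180.0, -0.1, 28.8]
ft_force: [0.9, -0.8, 0.2]
finger_gap: 68.3
grip_force: 0.0
```

```bash
python3 - <<'E'
from h import *
s=snap('wrist','w9'); t=r.sense(); print(t['tool_pos'],t['tcp_rot'])
# cone on shaft: colour mask (saturation), compare with model
hsv=cv2.cvtColor(s['img'],cv2.COLOR_BGR2HSV)
A=np.array([445.3,152.8]);w=np.radians(29)
for z in (126,130,136): print(z,proj(s,[(A[0]+d*np.cos(w),A[1]+d*np.sin(w),z+h) for d,h in ((42,10),(24,10),(24,28),(0,58),(-24,28))]).round(1).tolist())
p=proj(s,[(*A,140)])[0].astype(int);print(p)
m=((hsv[...,1]>36)&(hsv[...,0]<25)&(hsv[...,2]>70)).astype(np.uint8)
sub=m[p[1]-55:p[1]+40:2,p[0]-45:p[0]+45:2]
print('\n'.join(''.join('.#'[v] for v in r_) for r_ in sub))
# knob
K=[]
for f,g in (('w2',(122,158)),('w3',(64,141)),('w4',(442,90)),('w6',(76,207))):
    q=load(f);x,y=g;sub=q['img'][y-22:y+22,x-22:x+22].max(2)<45
    n,l,st,c=cv2.connectedComponentsWithStats(sub.astype(np.uint8));i=1+st[1:,4].argmax()
    K.append((q,c[i]+[x-22,y-22]));print(f,K[-1][1],st[i],at(q,[K[-1][1]],93)[0])
o=least_squares(lambda v:np.ravel([proj(q,[v])[0]-c for q,c in K]),(495,-85,93));print(o.x,o.fun.round(1))
E
```

```text
[370.03385414 107.27581871 302.99346988] [ 1.79975301e+02 -9.68171922e-02  2.88435033e+01]
126 [[255.5, 38.9], [255.6, 60.3], [255.4, 57.7], [255.1, 85.8], [255.7, 115.4]]
130 [[255.4, 38.0], [255.6, 59.7], [255.3, 57.1], [255.0, 85.6], [255.7, 115.6]]
136 [[255.4, 36.6], [255.5, 58.9], [255.2, 56.1], [254.9, 85.2], [255.6, 116.0]]
[255  87]
.............................................
.............................................
.............................................
.............................................
.........................#...................
.........................#...................
.........................#...................
.........................#...................
.........................#...................
.........................#...................
.............................................
.............................................
.........................#...................
..................##########.................
.................############................
...............################..............
..............######
[... 1210 characters left out ...]
...........
.............................................
.............................................
.............................................
.............................................
.............................................
w2 [122.15925926 157.78518519] [ 12  14  21  17 270] [495.99275289 -85.20315093  93.        ]
w3 [ 63.609375   140.54882812] [  8  11  29  23 512] [495.51466149 -85.15318325  93.        ]
w4 [432.27860697  89.77114428] [  6  10  17  24 201] [490.49235645 -93.96028344  93.        ]
w6 [ 75.51865672 206.24751244] [  4   6  36  31 804] [496.27352442 -85.49165138  93.        ]
[494.47012315 -87.34014006  88.59110718] [-0.4 -1.1  0.5 -1.7  4.6 -0.1  3.7  0.8]
```

The cone mask matches the seated model: rows 56–115, wing tip at row ~40, centred. It is home. The knob is at (496,-85.3). Going for the cover.

Emit:
step_arm --targets '[[[15,-22,0,0,0,0],[35,-53,-10,0,0,0],[55,-84,-25,0,0,0],[75,-114,-45,0,0,0],[95,-145,-70,0,0,0],[115,-175,-95,0,0,0],[126.5,-192.4,-120,0,0,0],[126.5,-192.4,-150,0,0,0],[126.5,-192.4,-175,0,0,0],[126.5,-192.4,-192,0,0,0],[126.5,-192.4,-203,0,0,0],[126.5,-192.4,-203,0,0,0]]]'

```text
time: 25.67
tool_pos: [494.5, -84.6, 96.0]
tcp_rot: [-179.8, 0.2, 28.9]
ft_force: [-0.0, 0.2, -0.2]
finger_gap: 68.7
grip_force: 0.0
```

Emit:
step_arm --targets '[[[0,0,0,0,0,0],[0,0,0,0,0,0],[0,0,0,0,0,0],[0,0,0,0,0,0],[0,0,0,0,0,0],[0,0,0,0,0,0],[0,0,0,0,0,0],[0,0,0,0,0,0]]]' --fingers 1 --newtons 50

```text
time: 26.33
tool_pos: [497.4, -85.6, 101.3]
tcp_rot: [179.9, -0.2, 28.9]
ft_force: [-0.3, 2.1, 6.0]
finger_gap: 26.1
grip_force: 49.2
```

Emit:
step_arm --targets '[[[0,0,10,0,0,0],[0,0,30,0,0,0],[0,0,65,0,0,0],[0,0,105,0,0,0],[0,0,145,0,0,0],[0,0,180,0,0,0],[0,0,205,0,0,0],[0,0,215,0,0,0],[0,0,220,0,0,0],[0,0,220,0,0,0]]]'

```text
time: 27.17
tool_pos: [496.0, -85.3, 319.6]
tcp_rot: [180.0, -0.0, 28.9]
ft_force: [-0.1, 0.3, -2.2]
finger_gap: 26.2
grip_force: 49.5
```

```bash
python3 - <<'E'
from h import *
s=snap('wrist','w10'); t=r.sense(); print(t['tool_pos'],t['tcp_rot'],t['ft_force'],t['finger_gap'])
c=np.array(t['tool_pos']);a=np.radians(np.arange(360))
for zo in (0,8):
  q=proj(s,np.c_[c[0]+77*np.cos(a),c[1]+77*np.sin(a),np.full(360,c[2]-101+zo)]);print(zo,q.min(0),q.max(0))
g=cv2.GaussianBlur(cv2.cvtColor(s['img'],6),(3,3),0).astype(int)
for row in (180,200,220): print(row,[(x,g[row,x+1]-g[row,x-1]) for x in range(60,460) if abs(g[row,x+1]-g[row,x-1])>22 and (x<190 or x>330)])
for col in (200,262,320): print(col,[(y,g[y+1,col]-g[y-1,col]) for y in range(60,180) if abs(g[y+1,col]-g[y-1,col])>15])
E
```

```text
[495.56832075 -85.18311222 317.96743992] [-1.79932159e+02  7.02904352e-02  2.88660471e+01] [ 0.33334614  0.41953504 -2.57527324] 25.8562979727481
0 [164.11899698 101.24854207] [354.60603065 281.79725571]
8 [160.97345633 101.38226368] [357.75182284 287.2487337 ]
180 [(161, np.int64(25)), (169, np.int64(23)), (177, np.int64(-31)), (178, np.int64(-30)), (341, np.int64(39)), (342, np.int64(32)), (358, np.int64(-24))]
200 [(159, np.int64(23)), (160, np.int64(25)), (165, np.int64(-26)), (167, np.int64(23)), (173, np.int64(-23)), (181, np.int64(24)), (182, np.int64(27)), (337, np.int64(-29)), (338, np.int64(-23)), (345, np.int64(23)), (346, np.int64(27)), (351, np.int64(-23)), (354, np.int64(24)), (359, np.int64(-24))]
220 [(168, np.int64(-33)), (169, np.int64(-31)), (175, np.int64(-29)), (176, np.int64(-25)), (184, np.int64(37)), (185, np.int64(34)), (334, np.int64(-34)), (335, np.int64(-38)), (343, np.int64(23)), (344, np.int64(26)), (350, np.int64(34)), (351, np.int64(31)), (356, np.int64(-24))]
200 [(120, np.int64(19)), (121, np.int64(25)), (122, np.int64(18)), (143, np.int64(-26)), (144, np.int64(-29)), (145, np.int64(-19))]
262 [(102, np.int64(27)), (103, np.int64(34)), (104, np.int64(20)), (120, np.int64(-30)), (121, np.int64(-39)), (122, np.int64(-24))]
320 [(64, np.int64(24)), (65, np.int64(29)), (66, np.int64(21)), (68, np.int64(18)), (69, np.int64(36)), (70, np.int64(44)), (71, np.int64(33)), (72, np.int64(17)), (121, np.int64(17)), (122, np.int64(26)), (123, np.int64(23)), (144, np.int64(-23)), (145, np.int64(-30)), (146, np.int64(-24))]
```

The held cover's outline matches the model: columns 159–359 against 161–358, top edge row 102 against 101. It is centred and level. Moving over the bowl and lowering.

Emit:
step_arm --targets '[[[-4,18,5,0,0,0],[-10,48,8,0,0,0],[-17,80,8,0,0,0],[-24,112,8,0,0,0],[-31,144,8,0,0,0],[-38,176,8,0,0,0],[-44,206,8,0,0,0],[-49,228,8,0,0,0],[-50.7,238,5,0,0,0],[-50.7,238,0,0,0,0],[-50.7,238,0,0,0,0],[-50.7,238,0,0,0,0]]]'

```text
time: 28.22
tool_pos: [444.9, 151.7, 317.5]
tcp_rot: [-180.0, 0.2, 28.8]
ft_force: [-0.5, 0.1, -1.0]
finger_gap: 26.5
grip_force: 49.6
```

Emit:
step_arm --targets '[[[0,0,-10,0,0,0],[0,0,-22,0,0,0],[0,0,-34,0,0,0],[0,0,-46,0,0,0],[0,0,-58,0,0,0],[0,0,-68,0,0,0],[0,0,-76,0,0,0],[0,0,-82,0,0,0],[0,0,-86,0,0,0],[0,0,-86,0,0,0]]]'

```text
time: 29.05
tool_pos: [445.0, 152.7, 232.4]
tcp_rot: [-180.0, 0.1, 28.9]
ft_force: [0.4, -0.6, -1.3]
finger_gap: 26.2
grip_force: 49.6
```

Emit:
step_arm --targets '[[[0,0,-2,0,0,0],[0,0,-4,0,0,0],[0,0,-5,0,0,0],[0,0,-6,0,0,0],[0,0,-6,0,0,0]]]'

```text
time: 29.47
tool_pos: [445.3, 152.7, 227.3]
tcp_rot: [180.0, -0.0, 28.9]
ft_force: [0.8, -0.0, -2.3]
finger_gap: 26.1
grip_force: 49.6
```

Emit:
step_arm --targets '[[[0,0,-1,0,0,0],[0,0,-2,0,0,0],[0,0,-3,0,0,0],[0,0,-4,0,0,0],[0,0,-5,0,0,0],[0,0,-6,0,0,0],[0,0,-6,0,0,0]]]'

```text
time: 30.05
tool_pos: [445.4, 152.8, 223.3]
tcp_rot: [180.0, -0.1, 28.9]
ft_force: [-9.0, -0.9, 13.6]
finger_gap: 25.9
grip_force: 51.0
```

Emit:
step_arm --targets '[[[0,0,0,0,0,0],[0,0,0,0,0,0],[0,0,0,0,0,0],[0,0,0,0,0,0],[0,0,0,0,0,0],[0,0,0,0,0,0]]]' --fingers -0.6

```text
time: 30.55
tool_pos: [445.3, 152.7, 221.1]
tcp_rot: [-180.0, 0.0, 28.9]
ft_force: [-0.6, -0.4, 0.5]
finger_gap: 68.7
grip_force: 0.0
```

Emit:
step_arm --targets '[[[0,0,10,0,0,0],[0,0,30,0,0,0],[0,0,60,0,0,0],[0,0,95,0,0,0],[-20,-11,125,0,0,0],[-45,-26,145,0,0,0],[-70,-40,155,0,0,0],[-70,-40,155,0,0,0],[-70,-40,155,0,0,0],[-70,-40,155,0,0,0]]]'

```text
time: 31.38
tool_pos: [375.5, 112.7, 376.5]
tcp_rot: [180.0, -0.1, 28.8]
ft_force: [-0.1, 1.1, 0.3]
finger_gap: 68.4
grip_force: 0.0
```

```bash
python3 - <<'E'
from h import *
s=snap('wrist','w11'); t=r.sense(); print(t['tool_pos'],t['tcp_rot'],t['ft_force'])
A=np.array([445.3,152.8]);a=np.radians(np.arange(360))
q=proj(s,np.c_[A[0]+14*np.cos(a),A[1]+14*np.sin(a),np.full(360,224)]);print('knob pred',q.min(0),q.max(0))
c=((q.min(0)+q.max(0))/2).astype(int)
sub=(s['img'][c[1]-35:c[1]+35,c[0]-35:c[0]+35].max(2)<45).astype(np.uint8)
n,l,st,ce=cv2.connectedComponentsWithStats(sub);i=1+st[1:,4].argmax();print('knob obs',st[i,:2]+c-35,st[i,:2]+st[i,2:4]+c-36)
g=cv2.GaussianBlur(cv2.cvtColor(s['img'],6),(3,3),0).astype(int)
for z in (122,130):
  q=proj(s,np.c_[A[0]+77*np.cos(a),A[1]+77*np.sin(a),np.full(360,z)]);print(z,q.min(0),q.max(0))
y=c[1]
print([(x,int(g[y,x+1]-g[y,x-1])) for x in range(130,400) if abs(g[y,x+1]-g[y,x-1])>20])
x=c[0]
print([(y,int(g[y+1,x]-g[y-1,x])) for y in range(1,240) if abs(g[y+1,x]-g[y-1,x])>15])
# cameras: knob top in scene
v=snap('scene','s9');p=proj(v,[(*A,214)])[0];print(p);x,y=p.astype(int)
sub=(v['img'][y-14:y+14,x-14:x+14].max(2)<50).astype(np.uint8);n,l,st,ce=cv2.connectedComponentsWithStats(sub)
i=1+st[1:,4].argmax();print(st[i],ce[i]+[x-14,y-14])
E
```

```text
[375.51739156 112.84719647 375.87804466] [-1.79982589e+02  2.62684768e-02  2.88635345e+01] [-0.11101893 -0.13607078  0.02474154]
knob pred [242.49637706  79.6369709 ] [274.00284763 112.42115677]
knob obs [246  99] [271 111]
122 [195.57614776  27.61498257] [321.56847894 158.74279858]
130 [194.18615462  26.00920423] [322.91964639 159.99475063]
[(193, 23), (194, 24), (202, -24), (203, -36), (204, -34), (241, -25), (242, -72), (243, -99), (244, -70), (245, -24), (271, 21), (272, 69), (273, 103), (274, 75), (275, 24), (312, 23), (313, 43), (314, 34), (323, -24)]
[(26, 31), (27, 34), (28, 17), (30, -16), (37, -28), (38, -38), (39, -25), (80, -39), (81, -98), (82, -104), (83, -48), (111, 19), (112, 65), (113, 98), (114, 76), (115, 30), (148, -18), (149, -17), (151, 33), (152, 50), (153, 33), (160, -32), (161, -59), (162, -37), (163, 18), (164, 47), (165, 35), (197, -28), (198, -52), (199, -46), (200, -19)]
[270.03277916 109.16743838]
[11 11  7  8 39] [270.28205128 109.41025641]
```

The seated cover matches the model to about 1 px: knob columns 243–273, skirt columns 193–323 and rows 26–161. Handing in.

```bash
python3 -c "
from bench import r
print(r.hand_in())"
```

```text
the job is handed in; nothing more can be done
None
```

The juicer is back together and handed in: bowl, strainer, lime cone and cover went on in that order, and the contact heights and camera checks showed each part home and level; I don't have the judge's verdict.

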